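# Feed the blade grinder in by four clicks and lock it

### The arm

A 7-joint arm with a two-finger parallel gripper is mounted at the origin on the work surface. World frame = base frame: x ahead of the robot, y to its left, z up, the work surface at z = 0. Lengths are in m, angles in rad, forces in N, time in s.
With the tool pointing down it reaches from about 0.4 to 0.85 m from the base axis. Payload 10.4 kg.
Tool frame: the origin (TCP) lies at the very end of the fingers, on their centre line; the grasp point (between the pads) lies 19 mm behind it; z points along the fingers, x is the direction in which the jaws open and shut, and the axes are right-handed (so a half turn about z gives the same grasp; the last joint's range is limited). The gripper opens to 85 mm and grips with 20 to 120 N. Pads are 22 mm wide; open, the fingers measure 114 mm over their backs; the gripper's body (76 mm by 85 mm) begins 54 mm behind the grasp point. The pads swing forward as they close: fully open they stand 13 mm farther back than shut.
Start: joints at [1.247, 0.332, -0.065, 1.46, 0.022, 1.35, -0.088], TCP at [0.185, -0.597, 0.231] pointing down, gripper open.
Joint ranges: [-2.6, 2.6], [-0.5, 2.12], [-1.47, 1.34], [0.16, 2.42], [-1.27, 4.41], [0.06, 2.06], [-2.6, 2.6]. Speed limits (rad/s): [2.22, 2.22, 2.79, 2.79, 3.14, 3.14, 3.14].

### API

Orientations are given as a unit quaternion [w, x, y, z].
In Python, from rig import observe, read_camera, get_calibration, job_done, trace gives the robot as it stands. The module is installed in compiled form; this text tells all that it offers.
- The arm moves only by the tool drive_tool, never from a script. Its arguments are lists of equal length, an entry for each row: "dr": the turn, a rotation vector about the tool's x, y, z in degrees, a list of three; "translation": the shift along the tool's x, y, z in mm, a list of three; "jaw": the finger opening in mm, from 0 to 85.4. In form: {"dr": [[rx, ry, rz], ...], "translation": [[x, y, z], ...], "jaw": [jaw, ...]}. A call has 1 to 12 rows; each row shifts and turns the commanded pose from where the row before left it, along the tool's axes as they then stand; what a row does not reach is not made up. A row lasts 1/8 s, in which the tool goes at most 62.5 mm and 10.7 degrees, less where a joint would pass 70% of its speed; a pose out of reach is approached as far as the arm can. A call is refused whole if a number of a shift passes 62.5 or a number of a turn 10.7, either way. A call with a gripper value outside its range is refused whole. The fingers move at their own pace and stop on an object; the grip force is fixed at half the most. Time passes only in rows, so rows that do not move let the fingers close. It gives the time, the measured TCP pose, the force and the opening at its end, in the units of the state.
- observe(): the state, without advancing time (a new reading comes with each control period).
- read_camera(name): name is "side" or "top" or "wrist"; returns (picture, depth): 384x512x3 uint8, red, green, blue; 384x512 float32, m along the optical axis (not along the pixel's ray), 0 where there is no reading.
- get_calibration(name): a dict with "mtx" (3x3 intrinsics, pixels), "D" ([k1, k2, p1, p2, k3] as OpenCV has them; the pictures are not rectified), "world_from_camera" (4x4, takes a point from camera to world coordinates). Camera axes: x right, y up, looking along -z (the intrinsics and any distortion apply to the point x, -y, -z); pixel columns grow to the right and rows downward; lengths in m; the calibration is good to about 2 mm. A picture is of the moment at which its call begins: read the wrist's pose just before it. get_calibration takes no time and is no camera call; for the wrist camera it gives the pose at the moment of the call.
- job_done(): hands the job in, once; it reports no verdict.
Trained networks look in the newest picture that a camera, given by its name, has taken for a name from the list of things; names that differ only in an ending like _2 or _b are one class to them, and where a whole thing is asked for, a point or a joint stands for the part that bears it (a point fixed in the world has none). Each returns a list of dicts, best first, with "conf" (0 to 1); they miss things now and then, are a little off and sometimes report something else, mostly with a low value. They report only what shows in the picture. A call takes as long as a camera call.
- trace(name, camera): "region" (384x512 bool, what is visible of it) and "extent" ([centre column, centre row, width, height] in pixels, round what is visible of it).
The state is a dict: "time_s": time; "joint_pos": joint angles; "joint_velocities": joint speeds; "joint_torque": joint torques, N m; "tool_pos": TCP position; "eef_rot": TCP orientation; "force": force on the tool from outside, world axes, zero at the start; "moment": the same for the moment, N m; "finger_gap": finger opening in m.
Only numpy, scipy, OpenCV 4.12 (cv2) and the standard library are available. Lean on these libraries where they do the work, as an engineer would, in place of code of your own. Each camera call takes 0.05 s, during which the arm holds its last target. There are 200 camera calls.

### The job

On the small blade grinder, turn the four-spoke feed dial exactly four clicks clockwise (seen from above) with a fingertip, never past the fourth and never back from where it started. Then, with the dial left resting in its fourth click, push the ball-ended lock lever all the way over to its other stop. Only the fingers touch the grinder; pick nothing up, and leave the loose things lying about where they are.

Things in the scene. Friction and masses are not known exactly. Their poses are not given: they have to be found in the camera images.
- grinder: Grinder, fixed to the bench, turned up to 0.4 rad. Origin on the bench; z up, x away from the robot when not turned. Plate 170 x 460 x 15 mm (y -140 to +320); along its y axis: lock lever (pivot y -90, 37 mm up), feed dial on a square 100 mm column (axis y +45), tool rest (y +118, 94 mm high), grinding wheel and motor (y +235, guard top 185 mm high).
- dial_hub (a point): Centre of the feed dial, on its upright axis, half-way up its spokes. A dark steel cross: hub 38 mm across, from 14 mm below to 21 mm above this point; four spokes at right angles, 14 mm wide, 20 mm high (10 above and below), round ends 65 mm from the axis. The point's x and y axes lie along spokes and turn with the dial; the +x spoke has a small bright dot.
- feed_head: Fixed aluminium collar under the dial, 106 mm across, 20 mm high, on the column. Origin on the dial's axis at its underside, 90 mm above the bench; its flat top is 16 mm below the middle of the spokes. Between two spokes there is free room for a fingertip down to it. Its yaw varies.
- dial (a joint): Turn of the dial in rad: 0 at the start (in a click stop), growing clockwise seen from above. Click stops every 0.314 rad (18 degrees), both ways; four clicks = 1.257. A click needs about 0.2 to 0.3 N m, some 4 to 7 N pushed sideways 45 mm from the axis; past half-way the dial snaps on by itself into the next stop and stays there.
- lock (a joint): Lock lever angle in rad: 0 at the start stop (leaning to the grinder's -x side, towards the robot), 1.0 at its other stop (leaning to the grinder's +x side). It turns about the grinder's y axis, needs about 2 N at the ball and stays where it is left.
- lock_tip (a point): Centre of the black ball, 26 mm across, at the end of the lock lever; the rod is 10 mm thick and 80 mm long from the pivot to this point, which starts 38 mm to the -x side of the pivot and 70 mm above it (107 mm above the bench), and ends as far on the +x side.
- blank: Bystander: steel razor-blade blank, 85 x 18 x 6 mm, lying on the grinder's base plate between the dial column and the lock lever. Origin at its underside.
- hone: Bystander: wooden honing block, 50 x 150 x 28 mm, lying on the bench on the robot's side of the grinder. Origin at its underside.
- jar: Bystander: amber glass jar, 50 mm across, 70 mm tall, standing by the grinder. Origin at its underside.
- oil: Bystander: grey oil bottle, 46 mm across, 115 mm tall, standing by the grinder. Origin at its underside.
- tin: Bystander: open steel cup, 60 mm across, 75 mm tall, standing by the grinder. Origin at its underside.
- wrench: Bystander: steel wrench about 180 mm long, lying on the bench behind the plate. Origin at its underside.
- spare: Bystander: spare stone ring, 90 mm across, 18 mm thick, lying flat on the bench beyond the lever end of the plate. Origin at its underside.

How it is judged:
By the outcome, as a careful person would: the job done as asked, in the order asked, and still so for the second after the job is handed in, with the robot touching nothing.
It also fails if it takes over 56 s, if anything falls off the work surface, if the arm or the gripper's body presses on something with over 40 N, if the wrist force passes 120 N, or if a joint passes its speed limit or range.

## Working session

There is one attempt and no reset: what is moved stays moved. The work goes in short steps, Python scripts to look and compute and a tool call to move; the robot and the scene stay as the last step left them, time stands still between calls to the robot, and variables do not carry over. Pictures are saved under pics/ and viewed, about 8 in all and at most 12, crops included, and the job is handed in when it is done.

Besides the shell and the picture viewer there is one more tool, called after ">>>" by a JSON object that holds its "method" and its "body", one argument or row to a line. drive_tool: Moves the arm, as the interface text tells. Its arguments: {"type":"object","properties":{"dr":{"type":"array","items":{"type":"array","items":{"type":"number"}}},"translation":{"type":"array","items":{"type":"array","items":{"type":"number"}}},"jaw":{"type":"array","items":{"type":"number"}}},"required":["dr","translation","jaw"]}

```bash
mkdir -p pics
cat > h.py <<'E'
import numpy as np, cv2
from rig import *
from scipy.spatial.transform import Rotation as R
def cloud(name):
    c=get_calibration(name); im,d=read_camera(name)
    v,u=np.mgrid[0:384,0:512]
    p=cv2.undistortPoints(np.stack([u.ravel(),v.ravel()],1).astype(np.float64)[:,None],np.array(c["mtx"]),np.array(c["D"]))[:,0]
    z=d.ravel(); T=np.array(c["world_from_camera"])
    P=np.stack([p[:,0]*z,-p[:,1]*z,-z],1)@T[:3,:3].T+T[:3,3]
    P[z==0]=np.nan
    return im,P.reshape(384,512,3)
def st():
    s=observe(); q=s["eef_rot"]; return s,R.from_quat([q[1],q[2],q[3],q[0]])
E
python3 - <<'E'
from h import *
s,r=st(); print(s["time_s"],s["tool_pos"]); print(r.as_matrix().round(3)); print(s["force"],s["finger_gap"])
ims=[]
for n in("top","side"):
    im,P=cloud(n); ims.append(im); np.save(n+".npy",P)
    for k in("grinder","dial_hub","feed_head","lock_tip"):
        for t in trace(k,n)[:2]:
            q=P[t["region"]]; print(n,k,round(t["conf"],2),np.round(t["extent"]),np.nanmedian(q,0).round(3),np.nanmin(q,0).round(3),np.nanmax(q,0).round(3))
cv2.imwrite("pics/a.png",np.vstack([i[:300,:,::-1] if 0 else cv2.resize(i,(400,300))[:,:,::-1] for i in ims]))
cv2.imwrite("pics/top.png",ims[0][:,:,::-1]);cv2.imwrite("pics/side.png",ims[1][:,:,::-1])
E
```

```text
0.0 [ 0.18504272 -0.59657004  0.23050114]
[[ 0.296 -0.955 -0.   ]
 [-0.955 -0.296  0.001]
 [-0.001  0.    -1.   ]]
[-0.21584069 -0.2122562  -0.07817035] 0.08527120538532586
top grinder 0.88 [259. 196. 224. 120.] [0.557 0.056 0.016] [ 0.482 -0.234 -0.005] [0.739 0.24  0.187]
top grinder 0.52 [357. 225.  13.  20.] [ 0.53  -0.181  0.113] [ 0.517 -0.215  0.012] [ 0.564 -0.17   0.121]
top dial_hub 0.84 [290. 200.  68.  66.] [ 0.571 -0.048  0.135] [ 0.509 -0.13  -0.003] [0.676 0.015 0.149]
top feed_head 0.57 [290. 202.  72.  67.] [ 0.569 -0.047  0.111] [ 0.509 -0.13  -0.004] [0.677 0.016 0.149]
top lock_tip 0.53 [355. 224.  16.  20.] [ 0.531 -0.181  0.113] [ 0.517 -0.205  0.037] [ 0.564 -0.17   0.121]
side grinder 0.82 [243. 225. 194. 173.] [0.548 0.139 0.04 ] [ 0.48  -0.35  -0.005] [0.812 0.232 0.185]
side dial_hub 0.69 [268. 165.  61.  45.] [ 0.564 -0.04   0.134] [ 0.509 -0.243 -0.003] [0.716 0.018 0.148]
side feed_head 0.86 [269. 167.  63.  51.] [ 0.561 -0.034  0.119] [ 0.509 -0.212 -0.003] [0.716 0.018 0.148]
side lock_tip 0.44 [312. 151.  20.  23.] [ 0.534 -0.177  0.104] [ 0.516 -0.347 -0.003] [ 0.609 -0.167  0.12 ]
```

View pics/top.png

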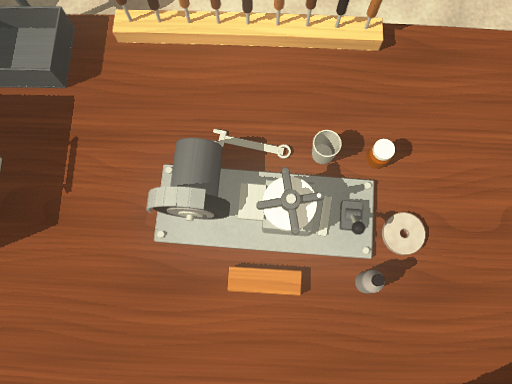

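View pics/side.png

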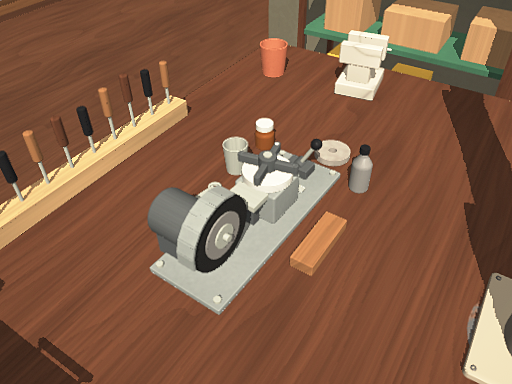

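```bash
cat > m.py <<'E'
from h import *
from scipy.optimize import minimize
for n in("top","side"):
    P=np.load(n+".npy").reshape(-1,3)
    near=np.linalg.norm(P[:,:2]-[0.572,-0.048],axis=1)<0.075
    h=P[near&(P[:,2]>0.141)&(P[:,2]<.155)]; s=P[near&(P[:,2]>.131)&(P[:,2]<.141)]
    c=P[near&(P[:,2]>.106)&(P[:,2]<.113)]
    print(n,len(h),len(s),len(c),"hub",h[:,:2].mean(0),h[:,2].mean(),"collar box",(c.min(0)+c.max(0))[:2]/2, c.max(0)-c.min(0))
    def cost(v):
        d=s[:,:2]-v[:2]; ca,sa=np.cos(v[2]),np.sin(v[2]); a=d@[ca,sa]; b=d@[-sa,ca]
        return np.mean(np.minimum(np.minimum(abs(a),abs(b)),.02)**2)
    best=min((minimize(cost,[*h[:,:2].mean(0),y],method="Nelder-Mead",options=dict(xatol=1e-5,fatol=1e-12)) for y in np.arange(0,1.57,.2)),key=lambda r:r.fun)
    print("spokes",best.x[:2],np.degrees(best.x[2])%90,best.fun**.5)
    b=P[(np.linalg.norm(P[:,:2]-[0.531,-0.181],axis=1)<.03)&(P[:,2]>.095)&(P[:,2]<.125)]
    f=minimize(lambda v:np.mean(abs(np.linalg.norm(b-v,axis=1)-.013)),[.53,-.181,.107],method="Nelder-Mead"); print("ball",f.x,f.fun,len(b))
    pl=P[(abs(P[:,2]-.015)<.003)&(abs(P[:,0]-.58)<.15)&(abs(P[:,1])<.3)][:,:2]
    r=cv2.minAreaRect((pl*1000).astype(np.float32)); print("plate",r)
E
python3 m.py
python3 - <<'E'
import cv2
a=cv2.imread("pics/top.png")[150:300,220:440]; cv2.imwrite("pics/topz.png",cv2.resize(a,None,fx=3.6,fy=3.6,interpolation=cv2.INTER_CUBIC))
E
```

```text
top 275 733 1317 hub [ 0.57272146 -0.04898446] 0.14398782094913956 collar box [ 0.57253418 -0.04829289] [0.10502948 0.10454756 0.00692229]
spokes [ 0.57290349 -0.04841551] 10.909186636803312 0.004335623838530351
ball [ 0.5291798  -0.18272612  0.10632037] 0.0008316939298016103 141
plate ((601.5960693359375, -42.905242919921875), (540.5488891601562, 280.79248046875), 81.3040542602539)
side 165 487 612 hub [ 0.57152922 -0.04496405] 0.1437901192134895 collar box [ 0.5717828  -0.04758234] [0.10390935 0.10643057 0.00616876]
spokes [ 0.57108052 -0.04502255] 10.765687588628367 0.0046183767468341705
ball [ 0.52921953 -0.18109037  0.10608696] 0.0007393373690059263 111
plate ((576.48779296875, -34.180999755859375), (530.838623046875, 292.29296875), 89.92113494873047)
```

View pics/topz.png

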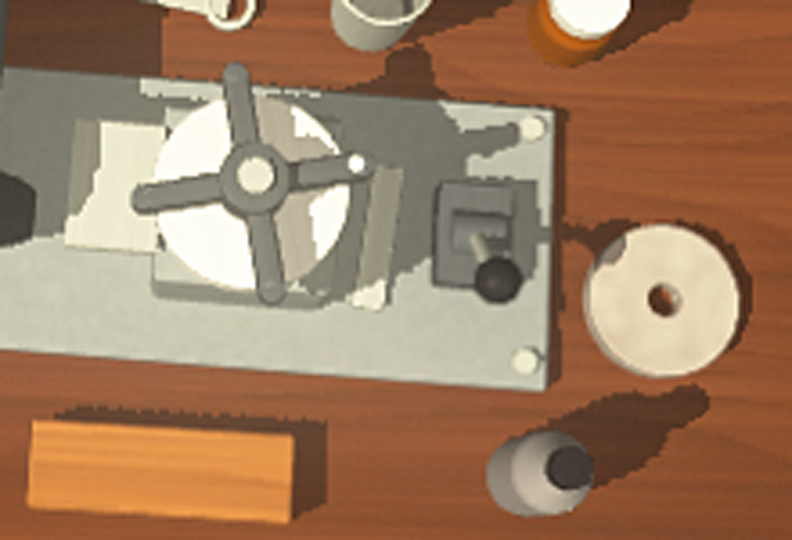

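```bash
cat >> h.py <<'E'
def plan(xyz,yaw,n):
    "equal rows (deg, mm) that take the tool, pointing down, to xyz with its x axis at yaw (deg)"
    s,r=st(); M=r.as_matrix(); cur=np.degrees(np.arctan2(M[1,0],M[0,0]))
    d=(cur-yaw+180)%360-180; dl=d/n
    A=sum(R.from_euler("z",k*dl,degrees=True).as_matrix() for k in range(n))
    t=np.linalg.solve(A,M.T@(np.array(xyz)-s["tool_pos"]))*1000
    print("t",s["time_s"],"pos",np.round(s["tool_pos"],4),"yaw",round(cur,2),"F",np.round(s["force"],1)," rows",n,"rz",round(dl,2),"trans",t.round(2), "tilt",M[:,2].round(4))
C=np.array([.572,-.047])
def at(th,perp,rad=45):
    a=np.radians(th); return C+(rad*np.array([np.cos(a),np.sin(a)])+perp*np.array([-np.sin(a),np.cos(a)]))/1000
E
python3 - <<'E'
from h import *
plan([*at(10.8,32),.225],10.8,12)
P=np.load("top.npy").reshape(-1,3)
o=P[(P[:,2]>.03)&(P[:,2]<.13)&(P[:,0]>.38)&(P[:,0]<.48)&(P[:,1]>-.28)&(P[:,1]<-.12)]
print(o.min(0),o.max(0))
E
```

```text
t 0.5 pos [ 0.1852 -0.5969  0.2313] yaw -72.77 F [ 0.3 -0.2 -0.6]  rows 12 rz -6.96 trans [  1.52 -66.25   0.53] tilt [ 0. -0. -1.]
[ 0.40923825 -0.24015195  0.03114367] [ 0.45411652 -0.19478177  0.11752419]
```

>>> {"method": "drive_tool", "body": {
  "dr": [
    [0,0,-6],
    [0,0,-6],
    [0,0,-6],
    [0,0,-6],
    [0,0,-6],
    [0,0,-6],
    [0,0,-6],
    [0,0,-6],
    [0,0,-6],
    [0,0,-6],
    [0,0,-6],
    [0,0,-6]
  ],
  "translation": [
    [1,-57,0],
    [1,-57,0],
    [1,-57,0],
    [1,-57,0],
    [1,-57,0],
    [1,-57,0],
    [1,-57,0],
    [1,-57,0],
    [1,-57,0],
    [1,-57,0],
    [1,-57,0],
    [1,-57,0]
  ],
  "jaw": [0,0,0,0,0,0,0,0,0,0,0,0]
}}

```text
time_s: 2.0
tool_pos: [0.6037, -0.1102, 0.2313]
eef_rot: [0.0, 1.0, -0.005, 0.0]
force: [0.8, -0.6, -0.0]
finger_gap: -0.0002
```

Run:
```python
from h import *
plan([*at(10.8,32),.225],10.8,3)
```

```text
t 2.0 pos [ 0.6037 -0.1102  0.2313] yaw -0.57 F [ 0.8 -0.6 -0. ]  rows 3 rz -3.79 trans [  4.11 -34.25   2.11] tilt [ 3.e-04 -0.e+00 -1.e+00]
```

>>> {"method": "drive_tool", "body": {
  "dr": [
    [0,0,-3.8],
    [0,0,-3.8],
    [0,0,-3.8],
    [0,0,0]
  ],
  "translation": [
    [4,-34,2],
    [4,-34,2],
    [4,-34,2],
    [0,0,0]
  ],
  "jaw": [0,0,0,0]
}}

```text
time_s: 2.5
tool_pos: [0.6096, -0.0059, 0.2252]
eef_rot: [-0.001, 0.995, 0.096, -0.0]
force: [-0.2, 0.2, -0.4]
finger_gap: 0.0001
```

```bash
python3 - <<'E'
from h import *
plan([*at(10.8,32),.165],10.8,2)
im,P=cloud("wrist"); np.save("wrist.npy",P); cv2.imwrite("pics/w1.png",im[:,:,::-1])
E
sed 's/("top","side")/("wrist",)/' m.py | python3 -
```

```text
t 2.5 pos [ 0.6096 -0.0059  0.2252] yaw 10.99 F [-0.2  0.2 -0.4]  rows 2 rz 0.09 trans [ 0.18  0.68 30.1 ] tilt [-2.0e-04  1.2e-03 -1.0e+00]
wrist 1562 3349 4649 hub [ 0.57527424 -0.04694416] 0.14505296726257155 collar box [ 0.57409921 -0.04841912] [0.10359419 0.10467498 0.00663578]
spokes [ 0.57530243 -0.0464707 ] 11.345865290529808 0.004233166923661937
ball [ 0.53019751 -0.1794784   0.11404594] 0.00015601036026471025 3
plate ((581.135986328125, -80.89854431152344), (433.4266052246094, 299.0328063964844), 89.25789642333984)
```

View pics/w1.png

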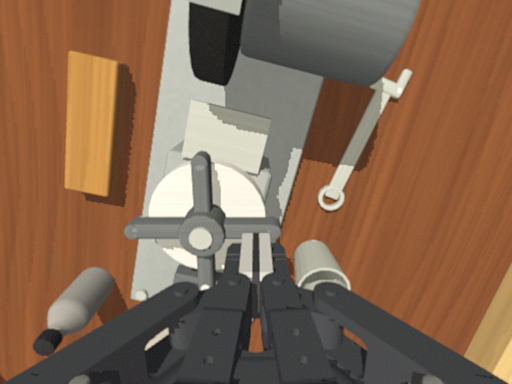

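>>> {"method": "drive_tool", "body": {
  "dr": [
    [0,0,0],
    [0,0,0],
    [0,0,0],
    [0,0,0]
  ],
  "translation": [
    [0,0,40],
    [0,0,40],
    [0,0,26],
    [0,0,0]
  ],
  "jaw": [0,0,0,0]
}}

```text
time_s: 3.05
tool_pos: [0.6087, -0.0112, 0.1173]
eef_rot: [0.0, 0.996, 0.092, -0.002]
force: [-0.4, -0.1, 2.0]
finger_gap: 0.0001
```

>>> {"method": "drive_tool", "body": {
  "dr": [
    [0,0,0],
    [0,0,0],
    [0,0,0],
    [0,0,0]
  ],
  "translation": [
    [0,4,0],
    [0,4,0],
    [0,3,0],
    [0,0,0]
  ],
  "jaw": [0,0,0,0]
}}

```text
time_s: 3.55
tool_pos: [0.6121, -0.021, 0.1197]
eef_rot: [0.0, 0.996, 0.092, 0.0]
force: [-0.2, 0.3, -0.2]
finger_gap: -0.0001
```

```bash
cat > ang.py <<'E'
from h import *
from scipy.optimize import minimize_scalar
for n in("top","side","wrist"):
    im,P=cloud(n); P=P.reshape(-1,3); g=im.reshape(-1,3).max(1)
    c={"top":[.5728,-.0484],"side":[.5712,-.0455],"wrist":[.574,-.047]}[n]
    d=P[:,:2]-c; r=np.linalg.norm(d,axis=1)
    s=d[(r<.067)&(r>.022)&(P[:,2]>.130)&(P[:,2]<.139)]
    M=st()[1].as_matrix(); p=np.array(st()[0]["tool_pos"])[:2]-c
    f=s-p; s=s[(abs(f@M[:2,0])>.02)|(abs(f@M[:2,1])>.0135)]
    def cost(v):
        ca,sa=np.cos(v),np.sin(v); return np.mean(np.minimum(np.minimum(abs(s@[ca,sa]),abs(s@[-sa,ca])),.012))
    vs=np.radians(np.arange(0,90,.25)); k=[cost(v) for v in vs]; print(n,len(s),"spoke mod90",np.degrees(vs[int(np.argmin(k))]),round(min(k)*1e3,2))
s,r=st(); M=r.as_matrix(); yaw=np.degrees(np.arctan2(M[1,0],M[0,0]))
d=(np.array(s["tool_pos"])[:2]-C)*1000
print("t",s["time_s"],"yaw",yaw.round(2),"tool rad/perp",(d@M[:2,0]).round(2),(-d@M[:2,1]).round(2),"z",round(s["tool_pos"][2],4),"F tool",(M.T@s["force"]).round(1))
E
python3 ang.py
```

```text
top 87 spoke mod90 11.0 3.41
side 326 spoke mod90 10.25 3.34
wrist 5292 spoke mod90 9.25 3.48
t 3.7 yaw 10.64 tool rad/perp 44.14 18.79 z 0.1194 F tool [ 0.2 -0.1 -0.5]
```

>>> {"method": "drive_tool", "body": {
  "dr": [
    [0,0,3],
    [0,0,3],
    [0,0,3],
    [0,0,3],
    [0,0,0]
  ],
  "translation": [
    [0.9,2.3,0],
    [0.9,2.3,0],
    [0.9,2.3,0],
    [0.9,2.3,0],
    [0,0,0]
  ],
  "jaw": [0,0,0,0,0]
}}

```text
time_s: 4.32
tool_pos: [0.6166, -0.0288, 0.1194]
eef_rot: [-0.0, 1.0, -0.012, 0.0]
force: [1.2, 1.4, -1.3]
finger_gap: -0.0
```

```bash
python3 ang.py
```

```text
top 122 spoke mod90 2.5 3.35
side 342 spoke mod90 1.5000000000000002 3.4
wrist 5288 spoke mod90 0.0 3.52
t 4.475 yaw -1.3 tool rad/perp 44.14 18.74 z 0.1194 F tool [ 0.9 -0.7  0.3]
```

>>> {"method": "drive_tool", "body": {
  "dr": [
    [0,0,3],
    [0,0,3],
    [0,0,3],
    [0,0,3],
    [0,0,3],
    [0,0,3],
    [0,0,3],
    [0,0,0]
  ],
  "translation": [
    [0.9,2.3,0],
    [0.9,2.3,0],
    [0.9,2.3,0],
    [0.9,2.3,0],
    [0.9,2.3,0],
    [0.9,2.3,0],
    [0.9,2.3,0],
    [0,0,0]
  ],
  "jaw": [0,0,0,0,0,0,0,0]
}}

```text
time_s: 5.48
tool_pos: [0.6196, -0.0467, 0.1193]
eef_rot: [0.0, 0.981, -0.194, -0.0]
force: [-0.2, 0.3, -1.0]
finger_gap: -0.0003
```

```bash
python3 ang.py
```

```text
top 265 spoke mod90 65.25 3.48
side 383 spoke mod90 64.0 3.49
wrist 5344 spoke mod90 62.0 3.54
t 5.625 yaw -22.3 tool rad/perp 43.8 18.73 z 0.1193 F tool [ 0.2  0.4 -0.6]
```

>>> {"method": "drive_tool", "body": {
  "dr": [
    [0,0,3],
    [0,0,3],
    [0,0,3],
    [0,0,3],
    [0,0,3],
    [0,0,3],
    [0,0,0]
  ],
  "translation": [
    [0.95,2.3,0],
    [0.95,2.3,0],
    [0.95,2.3,0],
    [0.95,2.3,0],
    [0.95,2.3,0],
    [0.95,2.3,0],
    [0,0,0]
  ],
  "jaw": [0,0,0,0,0,0,0]
}}

```text
time_s: 6.5
tool_pos: [0.6177, -0.0611, 0.1193]
eef_rot: [0.0, 0.939, -0.345, -0.0]
force: [0.1, -1.2, 0.3]
finger_gap: -0.0
```

```bash
python3 ang.py
```

```text
top 248 spoke mod90 47.25 3.48
side 392 spoke mod90 46.5 3.46
wrist 5370 spoke mod90 43.5 3.54
t 6.65 yaw -40.28 tool rad/perp 43.88 19.06 z 0.1193 F tool [ 0.7 -0.2 -0.1]
```

Three clicks (53.75°). Same again, then the fourth.

>>> {"method": "drive_tool", "body": {
  "dr": [
    [0,0,3],
    [0,0,3],
    [0,0,3],
    [0,0,3],
    [0,0,3],
    [0,0,3],
    [0,0,0]
  ],
  "translation": [
    [0.95,2.3,0],
    [0.95,2.3,0],
    [0.95,2.3,0],
    [0.95,2.3,0],
    [0.95,2.3,0],
    [0.95,2.3,0],
    [0,0,0]
  ],
  "jaw": [0,0,0,0,0,0,0]
}}

```text
time_s: 7.52
tool_pos: [0.6114, -0.0745, 0.1193]
eef_rot: [0.0, 0.873, -0.487, 0.0]
force: [-0.4, 0.4, -0.4]
finger_gap: -0.0002
```

```bash
python3 ang.py
```

```text
top 335 spoke mod90 27.75 3.48
side 410 spoke mod90 28.500000000000004 3.47
wrist 5406 spoke mod90 25.0 3.55
t 7.675 yaw -58.27 tool rad/perp 43.86 19.3 z 0.1193 F tool [-0.1  0.3 -0.3]
```

>>> {"method": "drive_tool", "body": {
  "dr": [
    [0,0,0],
    [0,0,0],
    [0,0,0],
    [0,0,0]
  ],
  "translation": [
    [0,-4,0],
    [0,0,-30],
    [0,0,-50],
    [0,0,0]
  ],
  "jaw": [0,0,0,0]
}}

```text
time_s: 8.18
tool_pos: [0.6172, -0.0719, 0.2038]
eef_rot: [-0.001, 0.873, -0.487, 0.003]
force: [0.5, 1.1, -0.6]
finger_gap: -0.0002
```

```bash
python3 ang.py
python3 - <<'E'
from h import *
plan([.490,-.180,.20],-93,5)
E
```

```text
top 465 spoke mod90 28.500000000000004 3.44
side 412 spoke mod90 28.75 3.52
wrist 3630 spoke mod90 28.500000000000004 4.1
t 8.325 yaw -58.34 tool rad/perp 43.74 23.06 z 0.1985 F tool [ 0.9 -0.1  0.8]
t 8.325 pos [ 0.6146 -0.0721  0.1985] yaw -58.34 F [ 0.5 -0.7 -0.8]  rows 5 rz 6.93 trans [13.12 30.77 -0.27] tilt [-9.e-04 -0.e+00 -1.e+00]
```

>>> {"method": "drive_tool", "body": {
  "dr": [
    [0,0,7],
    [0,0,7],
    [0,0,7],
    [0,0,7],
    [0,0,7],
    [0,0,0]
  ],
  "translation": [
    [13,31,0],
    [13,31,0],
    [13,31,0],
    [13,31,0],
    [13,31,0],
    [0,0,0]
  ],
  "jaw": [0,0,0,0,0,0]
}}

```text
time_s: 9.07
tool_pos: [0.4865, -0.1811, 0.1983]
eef_rot: [-0.001, -0.684, 0.729, 0.001]
force: [0.4, -0.3, -0.1]
finger_gap: 0.0001
```

Run:
```python
from h import *
plan([.490,-.180,.10],-93,3)
im,P=cloud("side"); cv2.imwrite("pics/s2.png",im[:,:,::-1])
```

```text
t 9.075 pos [ 0.4865 -0.1811  0.1983] yaw -93.61 F [ 0.4 -0.3 -0.1]  rows 3 rz -0.2 trans [-0.46 -1.22 32.75] tilt [-2.3e-03 -4.0e-04 -1.0e+00]
```

View pics/s2.png

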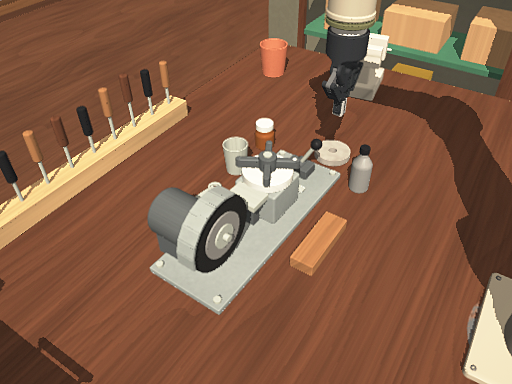

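>>> {"method": "drive_tool", "body": {
  "dr": [
    [0,0,0],
    [0,0,0],
    [0,0,0],
    [0,0,0]
  ],
  "translation": [
    [0,-1,33],
    [0,-1,33],
    [0,0,32],
    [0,0,0]
  ],
  "jaw": [0,0,0,0]
}}

```text
time_s: 9.62
tool_pos: [0.4896, -0.1782, 0.0987]
eef_rot: [-0.001, -0.687, 0.727, 0.003]
force: [-0.5, -0.6, 0.3]
finger_gap: -0.0001
```

>>> {"method": "drive_tool", "body": {
  "dr": [
    [0,0,0],
    [0,0,0],
    [0,0,0],
    [0,0,0],
    [0,0,0],
    [0,0,0],
    [0,0,0],
    [0,0,0],
    [0,0,0]
  ],
  "translation": [
    [0,-10,0],
    [0,-10,0],
    [0,-10,0],
    [0,-10,0],
    [0,-10,0],
    [0,-10,0],
    [0,-10,0],
    [0,-10,0],
    [0,0,0]
  ],
  "jaw": [0,0,0,0,0,0,0,0,0]
}}

```text
time_s: 10.75
tool_pos: [0.5714, -0.1842, 0.1011]
eef_rot: [0.0, -0.686, 0.727, -0.0]
force: [-0.8, 0.4, -0.0]
finger_gap: -0.0001
```

```bash
python3 ang.py
```

```text
top 650 spoke mod90 29.000000000000004 3.49
side 407 spoke mod90 28.75 3.42
wrist 3197 spoke mod90 29.75 4.84
t 10.9 yaw -93.37 tool rad/perp 137.23 6.88 z 0.1015 F tool [-0.5  0.4  0.4]
```

>>> {"method": "drive_tool", "body": {
  "dr": [
    [0,0,0],
    [0,0,0],
    [0,0,0],
    [0,0,0]
  ],
  "translation": [
    [0,-4,0],
    [0,-4,0],
    [0,-2,0],
    [0,0,0]
  ],
  "jaw": [0,0,0,0]
}}

```text
time_s: 11.4
tool_pos: [0.5806, -0.1849, 0.1012]
eef_rot: [-0.0, -0.686, 0.728, 0.0]
force: [-2.7, -0.6, -1.6]
finger_gap: -0.0002
```

>>> {"method": "drive_tool", "body": {
  "dr": [
    [0,0,0],
    [0,0,0],
    [0,0,0]
  ],
  "translation": [
    [0,-2,0],
    [0,0,0],
    [0,0,0]
  ],
  "jaw": [0,0,0]
}}

```text
time_s: 11.78
tool_pos: [0.5821, -0.1851, 0.1012]
eef_rot: [-0.0, -0.686, 0.728, 0.0]
force: [-5.5, 0.2, -1.4]
finger_gap: -0.0
```

Force rises: at or near the stop. Push a bit more to confirm.

>>> {"method": "drive_tool", "body": {
  "dr": [
    [0,0,0],
    [0,0,0],
    [0,0,0]
  ],
  "translation": [
    [0,-2,0],
    [0,0,0],
    [0,0,0]
  ],
  "jaw": [0,0,0]
}}

```text
time_s: 12.15
tool_pos: [0.5824, -0.1851, 0.101]
eef_rot: [-0.002, -0.686, 0.728, 0.002]
force: [-13.8, 2.1, 3.8]
finger_gap: 0.0002
```

>>> {"method": "drive_tool", "body": {
  "dr": [
    [0,0,0],
    [0,0,0],
    [0,0,0]
  ],
  "translation": [
    [0,-2,0],
    [0,0,0],
    [0,0,0]
  ],
  "jaw": [0,0,0]
}}

```text
time_s: 12.52
tool_pos: [0.5827, -0.1851, 0.1008]
eef_rot: [-0.003, -0.686, 0.728, 0.003]
force: [-22.4, 3.9, 11.1]
finger_gap: -0.0
```

Firm stop. Back off, lift and check.

>>> {"method": "drive_tool", "body": {
  "dr": [
    [0,0,0],
    [0,0,0],
    [0,0,0],
    [0,0,0],
    [0,0,0],
    [0,0,0],
    [0,0,0]
  ],
  "translation": [
    [0,15,0],
    [0,15,0],
    [0,10,-30],
    [0,20,-50],
    [0,40,-30],
    [0,40,0],
    [0,0,0]
  ],
  "jaw": [0,0,0,0,0,0,0]
}}

```text
time_s: 13.4
tool_pos: [0.446, -0.1775, 0.2128]
eef_rot: [0.0, -0.686, 0.728, -0.002]
force: [0.1, -0.7, -0.2]
finger_gap: -0.0001
```

```bash
python3 ang.py
python3 - <<'E'
from h import *
from scipy.optimize import minimize
for n in("top","side"):
    im,P=cloud(n)
    cv2.imwrite(f"pics/{n}3.png",im[:,:,::-1]); Q=P.reshape(-1,3)
    b=Q[(np.linalg.norm(Q[:,:2]-[.605,-.186],axis=1)<.03)&(Q[:,2]>.095)&(Q[:,2]<.125)]
    f=minimize(lambda v:np.mean(abs(np.linalg.norm(b-v,axis=1)-.013)),[.605,-.186,.107],method="Nelder-Mead"); print("ball",f.x,f.fun,len(b))
a=[cv2.imread("pics/top3.png")[110:310,140:440],cv2.imread("pics/side3.png")[90:290,120:420]]
cv2.imwrite("pics/fin.png",np.hstack([cv2.resize(i,None,fx=1.33,fy=1.33) for i in a]))
E
```

```text
top 657 spoke mod90 29.000000000000004 3.52
side 411 spoke mod90 28.75 3.4
wrist 2435 spoke mod90 33.5 4.16
t 13.55 yaw -93.34 tool rad/perp 136.98 -116.36 z 0.2119 F tool [-0.3 -0.4 -0.8]
ball [ 0.60577287 -0.18611651  0.10636663] 0.0008247084641593524 144
ball [ 0.6054428  -0.18445715  0.10618269] 0.0009379310925948086 105
```

View pics/fin.png

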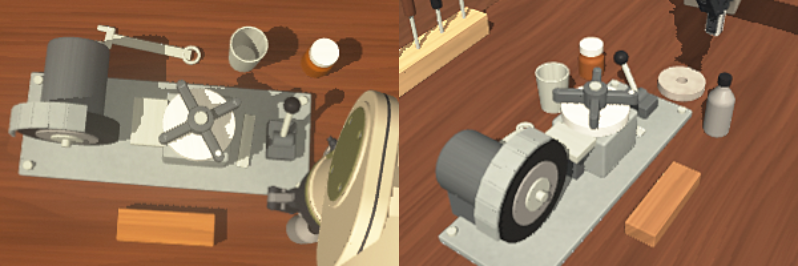

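```bash
python3 -c "from rig import *; print(job_done())"
```

```text
the job is handed in; nothing more can be done
None
```

I turned the dial four clicks clockwise, then pushed the lock lever over to its other stop. The job was handed in at about 14 s, with the arm clear of everything.

- **Dial:** I pushed one spoke with the shut fingertips and checked the angle by camera after each push. The top camera shows it went from 11.0° to 29.0° (mod 90) and the side camera from 10.25° to 28.75°. That is 72.0° and 71.5°, against the 72° needed. The bright dot sits where four clicks should put it. These angles did not change while I pushed the lever.
- **Lever:** The ball moved about 76 mm in x, the full swing, and is at (0.606, -0.186, 0.106). At the stop, the force rose to about 22 N sideways with almost no further movement.
- **Loose things:** In the last pictures everything I could see was in its place. The arm partly hid the oil bottle and the spare ring in the top view, but the side view shows both standing where they were. I did not measure the blank on the plate.
- **Disagreement:** The last wrist-camera angle, 33.5°, does not match the other two cameras. I discounted it because by then the camera was well away from the dial and its fit was poor.

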